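# Tip the drained loaf tins onto their bases

## Task

Two loaf tins have been left to drain, one standing on its end and one lying on its long side. Gently push each one over from its open side with the fingertips, so that it tips onto its base and ends up open side up about where it is now, ready for dough. Do not pinch, lift or carry them, and leave the third tin and everything else on the bench alone.

Things in the scene. Friction and masses are not known exactly. Their poses are not given: they have to be found in the camera images.
- endtin: Loaf tin standing on its end, mouth away from the robot: plain steel, one side open, base 200 x 100 mm, mouth 206 x 106, 75 deep, walls 2.5, 5 mm rolled rim; about 0.4 kg. Stands 208 mm tall on a 75 x 106 mm footprint, leaning 4 degrees to its base side; tilted 12 degrees more that way it falls onto its base by itself. Origin: middle of the footprint, on the bench; at the start x points level out of the mouth, z up.
- endtin_mouth (a point): Centre of the open mouth of the tin on end. Its z axis points straight out of the mouth (nearly level at the start, straight up when the tin sits on its base, then 75 mm above the bench).
- endtin_rim (a point): Middle of the topmost short edge of the rim round the mouth of the tin on end (208 mm up at the start; it swings over the turning edge, rising to 217 mm on the way).
- endtin_edge (a point): Middle of the edge where the base of the tin on end meets the bench: the edge on which the tin turns as it tips onto its base.
- sidetin: Same kind of tin lying on its long side wall, its mouth facing left, right or away from the robot: 108 mm high on a 75 x 206 mm footprint, leaning 4 degrees to its base side; tilted about 25 degrees more that way it falls onto its base by itself. Origin: middle of the footprint, on the bench; at the start x points level out of the mouth, z up.
- sidetin_mouth (a point): Centre of the open mouth of the tin on its side; z axis straight out of the mouth, as for the other tin.
- sidetin_rim (a point): Middle of the topmost long edge of the rim round the mouth of the tin on its side (108 mm up at the start; it swings over the turning edge, rising to 127 mm on the way).
- sidetin_edge (a point): Middle of the edge where the base of the tin on its side meets the bench: the edge on which the tin turns as it tips onto its base.
- sparetin: A third loaf tin of the same kind that already sits on its base, mouth up, at the left of the bench; to be left alone. Origin: centre of its base; x along its length.
- dredger: Aluminium flour dredger with a small wire handle, 68 mm across, 104 mm tall, in the middle close to the robot; leave alone. Origin: centre of its foot.
- cutter: Steel ring cutter, 60 mm across, 32 mm tall, between the two tins; leave alone. Origin: centre of its underside.
- mould: Small open round aluminium baking mould, 60 mm across, 50 mm tall, in the middle beyond the cutter; leave alone. Origin: centre of its underside.
- scraper: Bench scraper with a steel blade and a dark round wooden handle, about 85 x 150 mm, lying flat (20 mm high) in the middle beyond the mould; leave alone. Origin: middle of its underside.
- jug: Steel mug, 90 mm across, 95 mm tall, at the left near the robot; leave alone. Origin: centre of its foot.
- pin: Wooden rolling pin, barrel 200 mm long and 60 mm thick with two handles (384 mm over all), lying at the right; leave alone. Origin: under its middle; y along its length.

How it is judged (in metres and radians):
At the end, for the whole second after the job is handed in: Both tins rest on their bases on the bench, mouth up within 0.1 rad and the mouth 68 to 82 mm above the bench, at rest, and the edge of the base that each turned on lies within 80 mm of where it was. Every other loose thing is within 20 mm of where it stood (angle between each of endtin_mouth, sidetin_mouth's own z axis and vertical below 0.1 rad and height (world z) of endtin_mouth between 0.068 and 0.082 m and distance of each of endtin_edge, sidetin_edge from where it was at the start of the episode below 0.08 m and linear speed of each of endtin, sidetin below 0.02 m/s and height (world z) of sidetin_mouth between 0.068 and 0.082 m and distance of each of sparetin, dredger, cutter, mould, scraper, jug, pin from where it was at the start of the episode below 0.02 m); the robot touches nothing.
It fails at once if a tin is lifted or carried instead of tipped (its turning edge leaves the bench by 30 mm, or it rises above the height that tipping gives) (height (world z) of any of endtin_edge, sidetin_edge above 0.03 m or height (world z) of endtin_mouth above 0.145 m or height (world z) of sidetin_mouth above 0.11 m).
It fails at once if a tin is pinched or shoved hard (more than 25 N between the fingers and a tin) (contact force between the fingers and endtin above 25 N or contact force between the fingers and sidetin above 25 N).
It fails at once if another thing on the bench is knocked or moved by more than 20 mm (distance of any of sparetin, dredger, cutter, mould, scraper, jug, pin from where it was at the start of the episode above 0.02 m).
It also fails if it takes over 54 s, if anything falls off the work surface, if the arm or the gripper's body presses on something with over 40 N, if the wrist force passes 120 N, or if a joint passes its speed limit or range.

## Robot

A 7-joint arm with a two-finger parallel gripper is mounted at the origin on the work surface. World frame = base frame: x ahead of the robot, y to its left, z up, the work surface at z = 0. Lengths are in mm, angles in rad, forces in N, time in s.
With the tool pointing down it reaches from about 400 to 850 mm from the base axis. Payload 4.5 kg.
Tool frame: the origin (TCP) lies at the very end of the fingers, on their centre line; the grasp point (between the pads) lies 19 mm behind it; z points along the fingers, y is the direction in which the jaws open and shut (so a half turn about z gives the same grasp; the last joint's range is limited). The gripper opens to 85 mm and grips with 20 to 120 N. Pads are 22 mm wide; open, the fingers measure 114 mm over their backs; the gripper's body (76 mm by 85 mm) begins 54 mm behind the grasp point. The pads swing forward as they close: fully open they stand 13 mm farther back than shut.
Start: joints at [1.326, 0.689, -0.195, 1.565, 0.157, 0.902, -0.215], TCP at [172.03, -600.883, 231.317] pointing down, gripper open.
Joint ranges: [-3.01, 3.01], [-0.46, 2.08], [-1.47, 1.51], [0.13, 2.56], [-1, 4.14], [0.04, 2.09], [-2.66, 2.66]. Speed limits (rad/s): [2.57, 2.57, 3.14, 3.14, 3.14, 3.14, 3.14].

## Interface

Orientations are given as [roll, pitch, yaw] about the fixed x, y, z axes, in that order (R = Rz(yaw) Ry(pitch) Rx(roll)).
In Python, from plant import ctrl gives the robot as it stands.
- The arm moves only by the tool send_rows, never from a script. Its argument "steps" is a list of rows, each a list of 4 numbers: the shift along the tool's x, y, z in m, then the turn about the tool's z in rad. A call has 1 to 12 rows; each row shifts and turns the commanded pose from where the row before left it, along the tool's axes as they then stand; what a row does not reach is not made up. A row lasts 1/8 s, in which the tool goes at most 62.5 mm and 10.7 degrees, less where a joint would pass 70% of its speed; a pose out of reach is approached as far as the arm can. A call is refused whole if a number of a shift passes 0.0625 or a number of a turn 0.188, either way. A call with a gripper value outside its range is refused whole. "gripper" is the closure in counts, from 0 (fully open) to 255 (shut), set as the call begins (left out, the last holds). The fingers move at their own pace and stop on an object; "newtons" is the grip in N (left out, the last holds). Time passes only in rows, so rows that do not move let the fingers close. It gives the time, the measured TCP pose, the force and the opening at its end, in the units of the state.
- ctrl.observe(): the state, without advancing time (a new reading comes with each control period).
- ctrl.grab_frame(name): name is "side" or "top"; returns a dict with "pixels" (384x512x3 uint8, red, green, blue), "camera_matrix" (3x3 intrinsics, pixels), "k1" (the pictures are not rectified: a ray, as slopes to the right and down, at radius r is drawn at 1 + k1 r^2 times it, then the intrinsics apply), "eye" and "rotation" of the camera in the world. Camera axes: x right, y down, z forward; pixel columns grow to the right and rows downward; lengths in mm; the calibration is good to about 2 mm. A picture is of the moment at which its call begins. There is no depth.
- ctrl.finish_job(): hands the job in, once; it reports no verdict.
The state is a dict: "time_s": time; "joint_pos": joint angles; "qvel": joint speeds; "joint_torque": joint torques, N m; "tcp_pos": TCP position; "tcp_rot": TCP orientation; "force": force on the tool from outside, world axes, zero at the start; "wrist_torque": the same for the moment, N m; "width": finger opening in mm.
Only numpy, scipy, OpenCV 4.12 (cv2) and the standard library are available. Lean on these libraries where they do the work, as an engineer would, in place of code of your own. Each camera call takes 0.05 s, during which the arm holds its last target. There are 200 camera calls.

## Working session

There is one attempt and no reset: what is moved stays moved. The work goes in short steps, Python scripts to look and compute and a tool call to move; the robot and the scene stay as the last step left them, time stands still between calls to the robot, and variables do not carry over. Pictures are saved under pics/ and viewed, about 8 in all and at most 12, crops included, and the job is handed in when it is done.

Besides the shell and the picture viewer there is one more tool, called after ">>>" by a JSON object that holds its "op" and its "data". send_rows: Moves the arm, as the interface text tells. Its arguments: {"type":"object","properties":{"steps":{"type":"array"},"gripper":{"type":"number"},"newtons":{"type":"number"}},"required":["steps"]}

```bash
mkdir -p pics; ls
cat > h.py <<'E'
import numpy as np, cv2
from plant import ctrl
def grab(n,fn):
    f=ctrl.grab_frame(n); cv2.imwrite(fn,f["pixels"][:,:,::-1]); np.save('cal_%s.npy'%n,{k:f[k] for k in f if k!='pixels'},allow_pickle=True); return f
def cal(n): return np.load('cal_%s.npy'%n,allow_pickle=True).item()
def ray(c,uv):
    K=np.array(c["camera_matrix"]);R=np.array(c["rotation"]);
    d=np.linalg.inv(K)@[uv[0],uv[1],1]; d=d[:2]; p=d.copy()
    for _ in range(30): p=d/(1+c["k1"]*(p@p))
    return R@np.array([p[0],p[1],1])
def at(c,uv,z):
    e=np.array(c["eye"]);r=ray(c,uv); return e+r*(z-e[2])/r[2]
def proj(c,P):
    K=np.array(c["camera_matrix"]);R=np.array(c["rotation"]);
    q=R.T@(np.array(P,float)-c["eye"]); s=q[:2]/q[2]; s=s*(1+c["k1"]*(s@s)); return (K@[s[0],s[1],1])[:2]
E
python3 - <<'E'
from h import *
a=grab("top","pics/t0.png");b=grab("side","pics/s0.png")
for f in(a,b): print(f["camera_matrix"],f["k1"],f["eye"],f["rotation"])
print(ctrl.observe())
E
```

```text
pics
[[423.92786377   0.         249.00941808]
 [  0.         423.92786377 189.01680854]
 [  0.           0.           1.        ]] -0.09082799120176265 [ 428.8229023    23.40098098 1674.27970442] [-3.04713271e+00  8.42084354e-06 -1.58758279e+00]
[[381.50410426   0.         261.54112922]
 [  0.         381.50410426 192.15575183]
 [  0.           0.           1.        ]] -0.06274426136329536 [485.19985111 879.2804522  949.82755093] [-2.30821192 -0.00791248 -3.03501809]
{'time_s': 0.1, 'joint_pos': array([ 1.32580043,  0.68992109, -0.19456201,  1.56625356,  0.15727949,
        0.90251163, -0.21509628]), 'qvel': array([ 1.33683222e-03, -1.69411940e-03,  3.26868056e-04, -2.74583446e-03,
       -2.27601216e-05,  9.45517595e-04, -3.17459855e-04]), 'joint_torque': array([-2.82563364e-03, -5.40590429e+01, -1.27157461e+00, -1.58982790e+01,
        9.31836083e-03,  4.42992925e-03, -1.40392189e-05]), 'tcp_pos': array([ 171.81773843, -600.29759464,  230.54861719]), 'tcp_rot': array([-3.13989223e+00,  8.20225579e-05,  2.78897306e-01]), 'force': array([0.57063268, 0.09916075, 0.50107246]), 'wrist_torque': array([ 0.00347337,  0.01948905, -0.00569466]), 'width': 85.41709126468261}
```

View pics/t0.png

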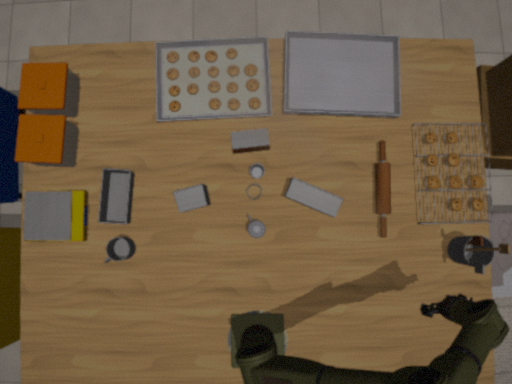

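View pics/s0.png

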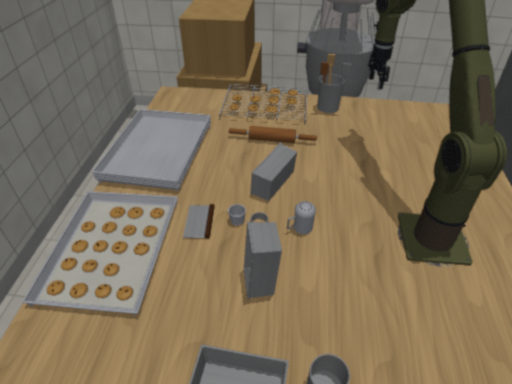

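```bash
cat >> h.py <<'E'
from scipy.spatial.transform import Rotation as Ro
_c=cal
def cal(n):
    c=_c(n); c["rotation"]=Ro.from_euler('xyz',c["rotation"]).as_matrix(); return c
E
python3 - <<'E'
from h import *
t=cv2.imread('pics/t0.png');s=cv2.imread('pics/s0.png')
def crop(im,x,y,w,h,k): return cv2.resize(im[y:y+h,x:x+w],None,fx=k,fy=k,interpolation=cv2.INTER_CUBIC)
A=crop(t,160,165,200,75,4) ; B=crop(s,180,135,133,180,3)
B=crop(s,190,140,200,73,4); C=crop(s,190,205,200,100,4)
im=np.vstack([A,B]);cv2.imwrite('pics/c1.png',im)
cv2.imwrite('pics/c2.png',crop(s,220,210,130,95,6))
c=cal('top')
for uv in [(254,228),(313,197),(192,197),(382,190)]: print(at(c,uv,0))
print(proj(c,[172,-600,231]),proj(cal('side'),[172,-600,231]))
E
```

```text
[432.99552516   3.6997483    0.        ]
[ 551.34438889 -232.61916342    0.        ]
[559.41688392 247.39513368   0.        ]
[ 574.53699261 -511.42515834    0.        ]
[432.61743322 300.57750145] [374.33228731  86.9875909 ]
```

View pics/c1.png

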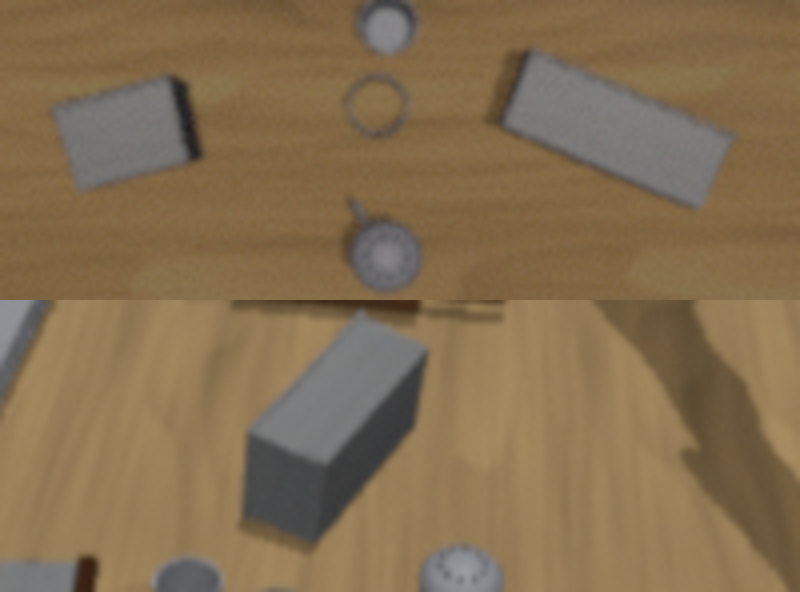

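View pics/c2.png

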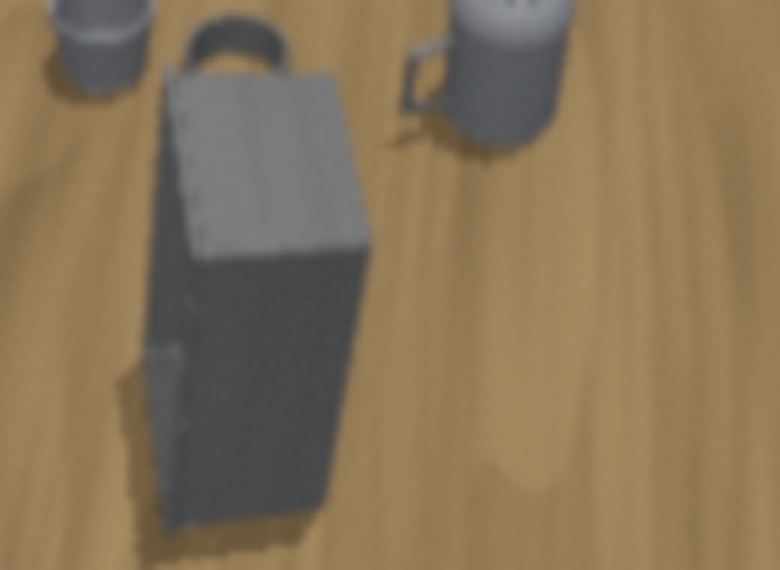

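Run:
```python
from h import *
c=cal('top');s=cal('side')
T=lambda x,y:(160+(x+.5)/4-.5,165+(y+.5)/4-.5)
S=lambda x,y:(190+(x+.5)/4-.5,140+(y-300+.5)/4-.5)
S2=lambda x,y:(220+(x+.5)/6-.5,210+(y+.5)/6-.5)
def show(n,a,b,z):
    a=at(*a,z);b=at(*b,z);d=b-a;print(n,a.round(1),b.round(1),'mid',((a+b)/2).round(1),'len',np.linalg.norm(d).round(1),'normal yaw',np.degrees(np.arctan2(d[0],-d[1])).round(1))
show('end rim top',(c,T(53,107)),(c,T(175,77)),208)
show('end base top',(c,T(78,190)),(c,T(195,160)),200)
show('end rim side',(s,S2(200,258)),(s,S2(168,70)),208)
show('end base side',(s,S2(370,245)),(s,S2(335,75)),200)
show('end foot rim/base',(s,S2(170,530)),(s,S2(322,505)),0)
show('side rim top',(c,T(527,50)),(c,T(733,135)),108)
show('side base top',(c,T(502,125)),(c,T(697,207)),103)
show('side rim side',(s,S(248,432)),(s,S(360,312)),108)
show('side base side',(s,S(325,463)),(s,S(427,348)),103)
show('side foot',(s,S(242,522)),(s,S(312,542)),0)
```

```text
end rim top [563.9 286.3 208. ] [588.4 179.7 208. ] mid [576.1 233.  208. ] len 109.4 normal yaw 12.9
end base top [491.7 265.9 200. ] [516.2 163.6 200. ] mid [504.  214.7 200. ] len 105.3 normal yaw 13.5
end rim side [563.8 289.4 208. ] [591.  185.7 208. ] mid [577.4 237.5 208. ] len 107.2 normal yaw 14.7
end base side [494.9 268.2 200. ] [517.2 172.7 200. ] mid [506.1 220.4 200. ] len 98.0 normal yaw 13.2
end foot rim/base [579.9 288.5   0. ] [509.3 266.7   0. ] mid [544.6 277.6   0. ] len 73.8 normal yaw -72.9
side rim top [ 619.  -137.6  108. ] [ 536.4 -327.7  108. ] mid [ 577.7 -232.6  108. ] len 207.2 normal yaw -23.5
side base top [ 549.8 -113.   103. ] [ 470.3 -292.6  103. ] mid [ 510.  -202.8  103. ] len 196.5 normal yaw -23.9
side rim side [ 622.2 -139.4  108. ] [ 538.3 -332.   108. ] mid [ 580.2 -235.7  108. ] len 210.0 normal yaw -23.5
side base side [ 552.4 -111.7  103. ] [ 472.  -288.1  103. ] mid [ 512.2 -199.9  103. ] len 193.9 normal yaw -24.5
side foot [ 628.9 -140.3    0. ] [ 562.5 -121.1    0. ] mid [ 595.7 -130.7    0. ] len 69.1 normal yaw -106.1
```

>>> {"op": "send_rows", "data": {"steps": [[0,0,-0.01,0.115],[0,0,-0.01,0.115],[0,0,-0.01,0.115],[0,0,-0.01,0.115],[0,0,-0.01,0.115],[0,0,-0.01,0.115]], "gripper": 255, "newtons": 20}}

```text
time_s: 0.85
tcp_pos: [171.9, -600.5, 291.1]
tcp_rot: [-3.141, 0.001, -0.415]
force: [0.4, -0.5, -0.2]
width: 0.0
```

>>> {"op": "send_rows", "data": {"steps": [[0.023,-0.0415,0,0],[0.023,-0.0415,0,0],[0.023,-0.0415,0,0],[0.023,-0.0415,0,0],[0.023,-0.0415,0,0],[0.023,-0.0415,0,0],[0.023,-0.0415,0,0],[0.023,-0.0415,0,0],[0.023,-0.0415,0,0],[0.023,-0.0415,0,0],[0.023,-0.0415,0,0],[0,0,0,0]]}}

```text
time_s: 2.35
tcp_pos: [590.0, -278.0, 290.2]
tcp_rot: [-3.137, 0.0, -0.403]
force: [0.1, -0.2, -0.8]
width: -0.1
```

>>> {"op": "send_rows", "data": {"steps": [[0.0225,-0.036,0,0],[0,0,0.03,0],[0,0,0.03,0],[0,0,0.03,0],[0,0,0.03,0],[0,0,0.03,0],[0,0,0.03,0],[0,0,0.02,0],[0,0,0,0],[0,0,0,0]]}}

```text
time_s: 3.6
tcp_pos: [622.1, -260.1, 92.4]
tcp_rot: [3.141, -0.002, -0.411]
force: [0.9, -0.3, -0.1]
width: -0.0
```

Run:
```python
from h import *
f=grab("side","pics/s1.png");o=ctrl.observe()
print(o["tcp_pos"],o["tcp_rot"],proj(cal('side'),o["tcp_pos"]))
cv2.imwrite('pics/c3.png',cv2.resize(cv2.imread('pics/s1.png')[100:240,180:370],None,fx=4,fy=4,interpolation=cv2.INTER_CUBIC))
```

```text
[ 622.32607512 -260.12798479   92.69598716] [ 3.14156125e+00 -2.58783867e-03 -4.11407504e-01] [255.67674234 155.4555514 ]
```

View pics/c3.png

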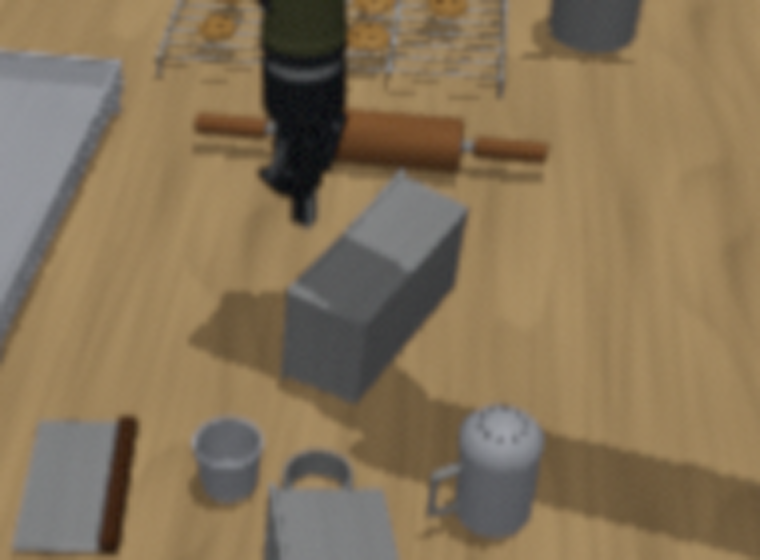

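>>> {"op": "send_rows", "data": {"steps": [[-0.008,-0.0065,0,0],[-0.008,0,0,0],[-0.006,0,0,0],[-0.006,0,0,0],[-0.004,0,0,0],[-0.004,0,0,0],[-0.004,0,0,0],[-0.004,0,0,0],[-0.004,0,0,0],[-0.004,0,0,0]]}}

```text
time_s: 4.9
tcp_pos: [576.0, -232.7, 91.3]
tcp_rot: [3.142, 0.0, -0.411]
force: [1.4, -0.7, 0.1]
width: -0.2
```

>>> {"op": "send_rows", "data": {"steps": [[-0.005,0,0,0],[-0.005,0,0,0],[-0.005,0,0,0],[-0.005,0,0,0]]}}

```text
time_s: 5.4
tcp_pos: [557.5, -224.6, 91.2]
tcp_rot: [3.141, 0.0, -0.411]
force: [-0.2, -1.3, 0.8]
width: 0.0
```

Run:
```python
from h import *
f=grab("side","pics/s2.png");o=ctrl.observe()
print(o["tcp_pos"],o["force"])
cv2.imwrite('pics/c4.png',cv2.resize(cv2.imread('pics/s2.png')[100:240,180:370],None,fx=4,fy=4,interpolation=cv2.INTER_CUBIC))
```

```text
[ 556.63506775 -224.2606747    91.13213911] [-0.98690164 -0.32446678  0.25819083]
```

View pics/c4.png

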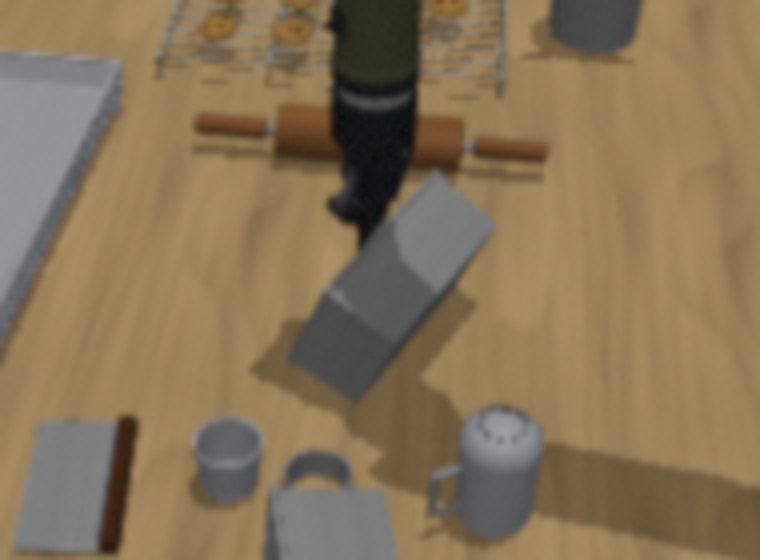

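>>> {"op": "send_rows", "data": {"steps": [[-0.004,0,-0.001,0],[-0.004,0,-0.001,0],[-0.004,0,-0.001,0],[-0.003,0,-0.001,0],[-0.003,0,-0.001,0],[-0.003,0,-0.001,0],[-0.003,0,0,0],[0,0,0,0],[0,0,0,0],[0,0,0,0]]}}

```text
time_s: 6.7
tcp_pos: [536.2, -215.3, 97.3]
tcp_rot: [3.142, -0.0, -0.411]
force: [-0.6, 0.7, 0.1]
width: 0.0
```

Run:
```python
from h import *
f=grab("side","pics/s3.png");o=ctrl.observe()
print(o["tcp_pos"],o["force"])
cv2.imwrite('pics/c5.png',cv2.resize(cv2.imread('pics/s3.png')[100:240,180:370],None,fx=4,fy=4,interpolation=cv2.INTER_CUBIC))
```

```text
[ 536.13034552 -215.28498325   97.28601471] [0.33448453 0.69278877 0.57168028]
```

View pics/c5.png

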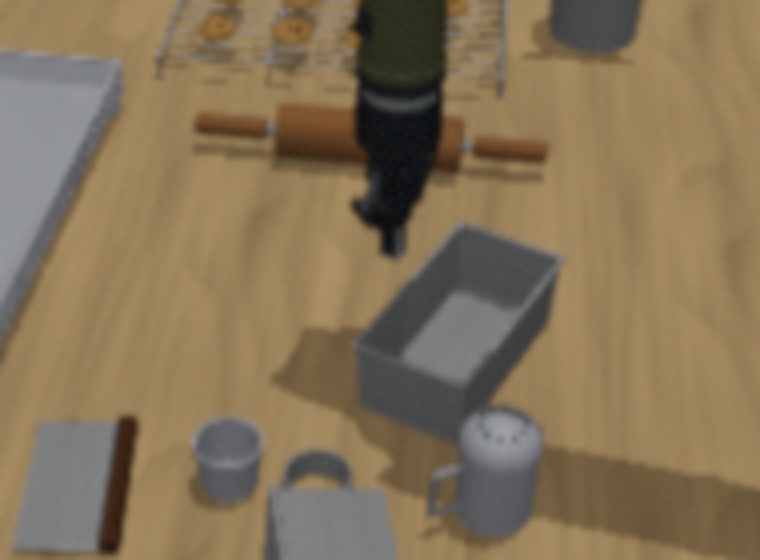

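>>> {"op": "send_rows", "data": {"steps": [[0.01,0,-0.032,0],[0,0,-0.032,-0.109],[0,0,-0.032,-0.109],[0,0,-0.032,-0.109],[0,0,-0.032,-0.109],[0,0,-0.032,-0.11],[0,0,0,-0.11],[0,0,0,0]]}}

```text
time_s: 7.75
tcp_pos: [545.0, -219.4, 289.5]
tcp_rot: [3.142, -0.0, 0.243]
force: [-1.1, 0.4, -0.1]
width: -0.0
```

>>> {"op": "send_rows", "data": {"steps": [[0.038,-0.036,0,0],[0.038,-0.036,0,0],[0.038,-0.036,0,0],[0.038,-0.036,0,0],[0.036,-0.036,0,0],[0,-0.04,0,0],[0,-0.04,0,0],[0,-0.04,0,0],[0,-0.04,0,0],[0,-0.04,0,0],[0,-0.04,0,0],[0,0,0,0]]}}

```text
time_s: 9.25
tcp_pos: [623.3, 239.2, 288.3]
tcp_rot: [-3.138, 0.002, 0.25]
force: [0.0, -0.3, -1.5]
width: -0.2
```

>>> {"op": "send_rows", "data": {"steps": [[0.004,-0.007,0,0],[0,0,0.025,0],[0,0,0.025,0],[0,0,0.025,0],[0,0,0.025,0],[0,0,0,0],[0,0,0,0]]}}

```text
time_s: 10.12
tcp_pos: [629.0, 241.0, 190.1]
tcp_rot: [3.141, -0.002, 0.243]
force: [-0.1, 0.2, 1.0]
width: 0.4
```

>>> {"op": "send_rows", "data": {"steps": [[-0.008,0,0,0],[-0.008,0,0,0],[-0.006,0,0,0],[-0.006,0,0,0],[-0.004,0,0,0],[-0.004,0,0,0],[-0.004,0,0,0],[-0.004,0,0,0],[-0.004,0,0,0],[-0.004,0,0,0],[-0.004,0,0,0]]}}

```text
time_s: 11.5
tcp_pos: [573.3, 227.9, 189.2]
tcp_rot: [3.141, 0.0, 0.245]
force: [0.2, 0.9, -0.3]
width: 0.1
```

Run:
```python
from h import *
f=grab("side","pics/s4.png");o=ctrl.observe()
print(o["tcp_pos"],o["force"])
cv2.imwrite('pics/c6.png',cv2.resize(cv2.imread('pics/s4.png')[150:300,180:370],None,fx=4,fy=4,interpolation=cv2.INTER_CUBIC))
```

```text
[572.69912562 227.79655845 189.24133392] [-0.53495518 -0.30748751 -0.42318244]
```

View pics/c6.png

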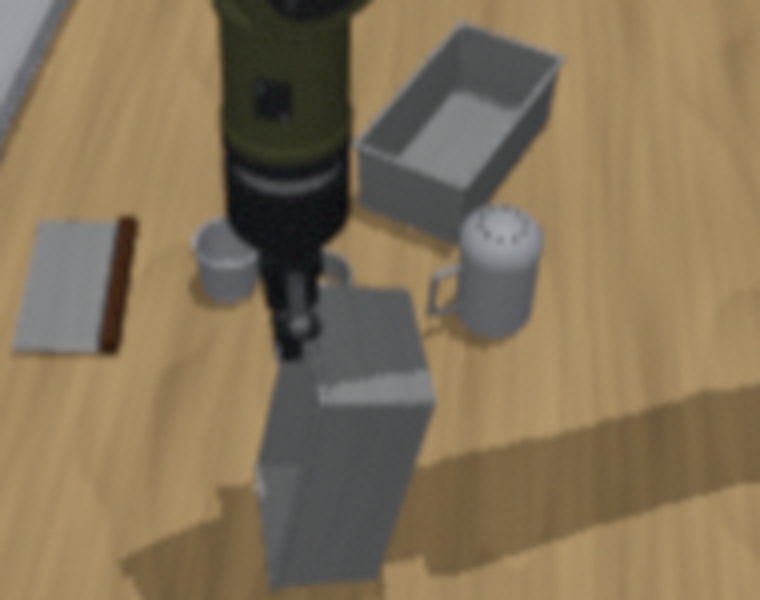

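>>> {"op": "send_rows", "data": {"steps": [[-0.004,0,0,0],[-0.004,0,0,0],[-0.004,0,0,0],[-0.004,0,0,0],[-0.003,0,0,0],[-0.003,0,0,0],[-0.003,0,0,0],[-0.003,0,0,0],[0,0,0,0],[0,0,0,0],[0,0,0,0],[0,0,0,0]]}}

```text
time_s: 13.05
tcp_pos: [546.5, 221.2, 189.3]
tcp_rot: [3.141, -0.0, 0.245]
force: [-0.4, -0.2, -0.2]
width: -0.1
```

Run:
```python
from h import *
f=grab("side","pics/s5.png");o=ctrl.observe()
print(o["tcp_pos"],o["force"])
cv2.imwrite('pics/c7.png',cv2.resize(cv2.imread('pics/s5.png')[150:300,180:370],None,fx=4,fy=4,interpolation=cv2.INTER_CUBIC))
```

```text
[546.52672269 221.27850871 189.26409036] [ 0.00493842 -0.81841061 -0.10864872]
```

View pics/c7.png

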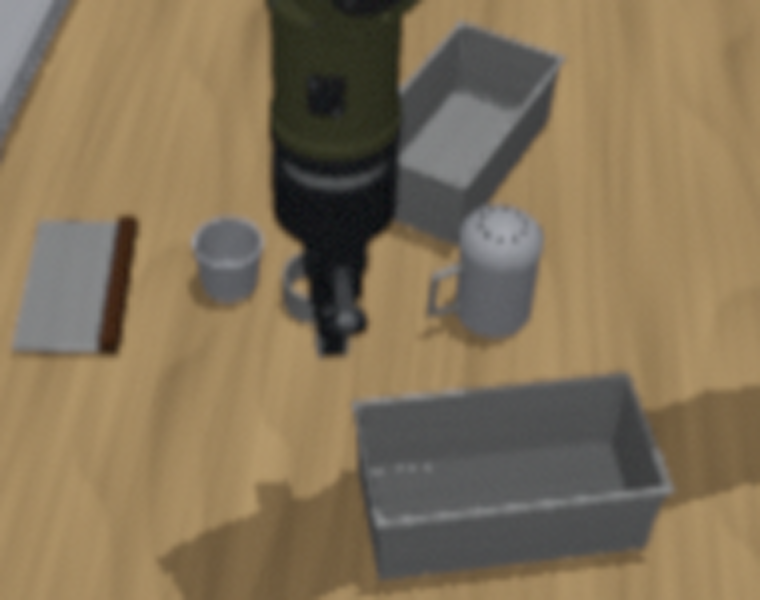

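Both tins are now mouth up. I'll raise the arm clear, then take a full top view to check.

>>> {"op": "send_rows", "data": {"steps": [[0.01,0,-0.03,0],[0.02,0,-0.03,0],[0.02,0,-0.03,0],[0.03,0,-0.02,0],[0,0,0,0],[0,0,0,0],[0,0,0,0],[0,0,0,0]]}}

```text
time_s: 14.1
tcp_pos: [623.3, 240.4, 298.8]
tcp_rot: [3.141, 0.001, 0.245]
force: [-0.3, 0.4, 1.0]
width: 0.2
```

Run:
```python
from h import *
f=grab("top","pics/t1.png");grab("side","pics/s6.png");o=ctrl.observe()
print(o["tcp_pos"],o["force"],o["time_s"])
a=cv2.imread('pics/t1.png')[130:260,90:400];b=cv2.imread('pics/t0.png')[130:260,90:400]
cv2.imwrite('pics/c8.png',cv2.resize(np.vstack([b,a]),None,fx=2.3,fy=2.3,interpolation=cv2.INTER_CUBIC))
```

```text
[623.68057874 240.53721759 299.06819992] [-0.46650695 -0.22198649 -0.41020859] 14.2
```

View pics/c8.png

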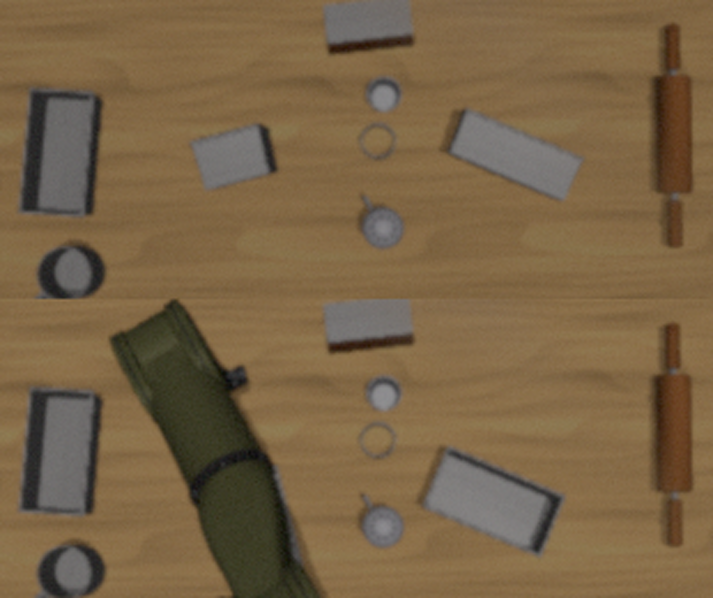

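Run:
```python
from h import *
s=cal('side')
P=lambda x,y,o:(180+(x+.5)/4-.5,o+(y+.5)/4-.5)
print('end foot corner now',at(s,P(380,577,150),0),'was ~[509,267]')
for n,o,q in(('end',150,[(357,405),(628,375),(668,490),(380,522)]),('side',100,[(357,345),(462,225),(563,260),(465,388)])):
    w=np.array([at(s,P(*p,o),75)for p in q]);print(n,w.round(0)[:,:2].tolist(),np.linalg.norm(w-np.roll(w,-1,0),axis=1).round(1), 'turn-edge side mid')
print('side foot corner',at(s,P(360,405,100),0),'was',at(s,S if 0 else (190+312.5/4-.5,140+242.5/4-.5),0))
a,b=cv2.imread('pics/t0.png',0),cv2.imread('pics/t1.png',0)
for n,(x,y,w,h) in dict(spare=(97,165,38,62),dredger=(240,208,28,32),cutter=(244,181,20,20),mould=(246,162,20,18),scraper=(228,123,45,34),jug=(100,231,38,35),pin=(372,136,22,105)).items():
    r=cv2.matchTemplate(b[y-8:y+h+8,x-8:x+w+8],a[y:y+h,x:x+w],cv2.TM_CCOEFF_NORMED);_,v,_,l=cv2.minMaxLoc(r);print(n,l[0]-8,l[1]-8,round(v,3))
```

```text
end foot corner now [505.36121531 266.68701558   0.        ] was ~[509,267]
end [[532.0, 172.0], [334.0, 121.0], [310.0, 224.0], [507.0, 272.0]] [204.9 105.1 203.5 102.8] turn-edge side mid
side [[559.0, -114.0], [475.0, -299.0], [380.0, -256.0], [463.0, -70.0]] [202.5 104.9 203.6 105.3] turn-edge side mid
side foot corner [ 554.95868818 -118.03938464    0.        ] was [ 562.51242291 -121.13384296    0.        ]
spare 0 0 0.995
dredger 0 0 0.974
cutter 0 0 0.957
mould 0 0 0.991
scraper 0 0 0.994
jug 0 0 0.995
pin 0 0 0.992
```

Measured at z = 75 mm, both rims come out at about 203 x 105 mm, so the tins sit on their bases. Their turning edges moved less than 10 mm, and the other things show no shift.

```bash
python3 -c "
from plant import ctrl
print(ctrl.finish_job())"
```

```text
the job is handed in; nothing more can be done
None
```

Both tins now sit on their bases, mouth up. I pushed each one over with the closed fingertips at the top rim on its open side, and I handed the job in at about 14 s of the 54 s allowed.

- **Tins:** Measured 75 mm above the bench, both rims come out at about 203 x 105 mm, against 206 x 106 mm for a tin sitting flat. That agrees with a level mouth at the right height.
- **Turning edges:** Each tin's turning edge moved less than 10 mm, judged from one visible corner per tin, against the 80 mm allowed.
- **Other things:** Matching the top pictures from before and after showed no shift in the third tin, dredger, cutter, mould, scraper, jug or rolling pin.
- **Forces:** Readings were only about 2 N, but they were taken at the end of each move, so a brief peak in between would not show.
- **Arm:** It was held about 300 mm above the bench, touching nothing.

No check failed or disagreed. In the last top view the arm hid the end tin, so its final position comes from the side camera only.

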